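# Open the lathe's chip guard and hold it wide

## Task

Open the chip-guard gate in front of the small red lathe so that the turned piece can be reached. First squeeze the yellow catch on the post fully in (it stays in); only then squeeze the green catch on the gate and, keeping it squeezed, swing the gate out towards you past its detent until it stands wide open, at about 75 degrees or more. The gate springs back, so finish while still gripping the squeezed green catch and holding the gate wide and still; leave the loose things on the bench where they are.

Things in the scene. Friction and masses are not known exactly. Their poses are not given: they have to be found in the camera images.
- guard: Fixed lathe stand: plywood base 260 x 360 x 20 mm, two dark posts (tops 150 mm high) on its robot side, a small red lathe behind (top 140 mm). Origin: on the bench, in the closed gate's plane; x points from the robot's side through the gate to the lathe, y left along the gate. On its y axis: hinge +120 mm, green catch (gate closed) -40 mm, yellow catch -150 mm. Place and yaw vary.
- yellow_mid (a point): Midpoint between the two yellow paddles on the right-hand post, 197 mm above the bench; axes as the guard's. Upright paddles 30 mm wide (x), 8 mm thick, from 153 to 213 mm high; outer faces 50 mm apart along y, 30 mm when fully squeezed. They move in together (geared), so the midpoint stays. Steel core 12 mm thick between them, top at 195 mm. 60 mm are free between yellow and green paddles.
- yellow_catch (a joint): Travel of each yellow paddle in m: 0 out (locked), 0.010 fully squeezed. Stiff (about 3 N per paddle), no spring: it stays where it is pushed. Its steel bolt crosses in front of the gate and frees it beyond about 0.006.
- green_mid (a point): Midpoint between the two green paddles on top of the gate, 197 mm above the bench, 160 mm from the hinge axis; swings with the gate. Its y runs along the gate towards the hinge, x square to the gate (away from the robot when closed). Paddles as the yellow ones, geared too: 153 to 213 mm high, outer faces 50 mm apart along y, 30 mm squeezed; core 12 mm thick, top at 205 mm.
- green_catch (a joint): Travel of each green paddle in m: 0 out (locked), 0.010 fully squeezed. Sprung: 3 N per paddle at the start, 8 N fully squeezed; it springs out when released. Its bolt frees the gate beyond about 0.006.
- gate_hinge (a point): Point on the gate's upright hinge axis (left end of the gate), 150 mm above the bench; fixed in the guard, axes as the guard's.
- gate_edge (a point): Middle of the gate's free (right) end at its top rail, 139 mm above the bench, 210 mm from the hinge axis. The gate is a pale wooden frame with a clear panel, 20 mm thick, from 26 to 150 mm above the bench.
- gate (a joint): Opening angle in rad: 0 closed, 1.5 at its stop; grows as the free end swings towards the robot (clockwise from above). 0.02 rad of play while latched. A spring closes it (0.2 to 0.36 N m). A detent bump between about 0.3 and 0.9 rad needs up to about 1.0 N m in all (7 N at the green catch). Let go from wide, it falls back to the detent at about 0.85 rad.
- carver: Bystander: red and black rotary carver lying in front of the latch post, 155 mm long, 34 mm thick. Origin under it, x along it.
- tape: Bystander: yellow tape measure 65 x 36 x 58 mm, left of the gate. Origin under its centre.
- tin: Bystander: green tin 80 x 55 x 40 mm, left of the gate. Origin under its centre.
- pot: Bystander: wooden pot, 70 mm across, 75 mm high, right of the stand. Origin under its centre.

How it is judged:
On the way, in this order (a step that is already met when the one before it is completed fails the run):
1. the yellow catch is squeezed in, green still out (value of joint yellow_catch above 0.008 m and value of joint green_catch below 0.003 m), for 0.1 s.
2. the green catch is squeezed with the gate still shut (value of joint green_catch above 0.006 m and value of joint gate below 0.15 rad), for 0.05 s.
3. the gate is past its detent (value of joint gate above 0.95 rad), for 0.1 s.
At the end, for the whole second after the job is handed in: The gate stands open at 1.2 rad (69 degrees) or more and still (under 0.15 rad/s), the fingers press on it with more than 2 N, the green catch is squeezed (over 6 mm of its 10), the yellow catch is still in (over 7 mm), and every bystander is within 20 mm of where it began (value of joint gate above 1.2 rad and value of joint green_catch above 0.006 m and value of joint yellow_catch above 0.007 m and contact force between the fingers and gate above 2 N and velocity of joint gate between -0.15 and 0.15 rad/s and distance of each of carver, tape, tin, pot from where it was at the start of the episode below 0.02 m); the arm keeps its last pose, push and grip.
It fails at once if the green catch is squeezed before the yellow one (value of joint green_catch above 0.004 m and value of joint yellow_catch below 0.006 m).
It fails at once if the red rotary carver is moved more than 20 mm (distance of carver from where it was at the start of the episode above 0.02 m).
It fails at once if the yellow tape measure is moved more than 20 mm (distance of tape from where it was at the start of the episode above 0.02 m).
It fails at once if the green tin is moved more than 20 mm (distance of tin from where it was at the start of the episode above 0.02 m).
It fails at once if the wooden pot is moved more than 20 mm (distance of pot from where it was at the start of the episode above 0.02 m).
It also fails if it takes over 48 s, if anything falls off the work surface, if the arm or the gripper's body presses on something with over 40 N, if the wrist force passes 120 N, or if a joint passes its speed limit or range.

## Robot

A 6-joint arm with a two-finger parallel gripper is mounted at the origin on the work surface. World frame = base frame: x ahead of the robot, y to its left, z up, the work surface at z = 0. Lengths are in m, angles in rad, forces in N, time in s.
With the tool pointing down it reaches from about 0.375 to 0.9 m from the base axis. Payload 3.1 kg.
Tool frame: the origin (TCP) lies at the very end of the fingers, on their centre line; the grasp point (between the pads) lies 19 mm behind it; z points along the fingers, y is the line along which they close (so a half turn about z gives the same grasp; the last joint's range is limited). The gripper opens to 85 mm and grips with 20 to 120 N. Pads are 22 mm wide; open, the fingers measure 114 mm over their backs; the gripper's body (76 mm by 85 mm) begins 54 mm behind the grasp point. The pads swing forward as they close: fully open they stand 13 mm farther back than shut.
Start: joints at [1.014, 0.527, 1.433, -0, 1.181, -0.178], TCP at [0.231, 0.581, 0.231] pointing down, gripper open.
Joint ranges: [-3.08, 3.08], [-0.75, 2.2], [0.22, 2.44], [-1.43, 4.57], [0, 2.65], [-2.85, 2.85]. Speed limits (rad/s): [2.79, 2.79, 3.14, 3.14, 3.14, 3.14].

## Interface

Orientations are given as a unit quaternion [x, y, z, w].
In Python, from station import sense, snapshot, camera_params, sign_off gives the robot as it stands.
- The arm moves only by the shell command python3 -m handwheel 'ROWS' [OPENING] [FORCE]. ROWS is JSON, a list that holds one entry, the list of rows, each a list of 4 numbers: the shift along the tool's x, y, z in units of 25 mm (1.0 is 25 mm), then the turn about the tool's z in units of 6 degrees (1.0 is 6 degrees). A call has 1 to 20 rows; each row shifts and turns the commanded pose from where the row before left it, along the tool's axes as they then stand; what a row does not reach is not made up. A row lasts 1/8 s, in which the tool goes at most 62.5 mm and 10.7 degrees, less where a joint would pass 70% of its speed; a pose out of reach is approached as far as the arm can. A call is refused whole if a number of a shift passes 1 or a number of a turn 1, either way. A call with a gripper value outside its range is refused whole. OPENING is the finger opening in mm, from 0 to 85.4, set as the call begins (- or left out, the last holds). The fingers move at their own pace and stop on an object; FORCE is the grip in N (left out, the last holds). Time passes only in rows, so rows that do not move let the fingers close. It gives the time, the measured TCP pose, the force, the opening and the grip force at its end, in the units of the state.
- sense(): the state, without advancing time (a new reading comes with each control period).
- snapshot(name): name is "side" or "top" or "wrist"; returns (picture, depth): 384x512x3 uint8, red, green, blue; 384x512 float32, m along the optical axis (not along the pixel's ray), 0 where there is no reading.
- camera_params(name): a dict with "mtx" (3x3 intrinsics, pixels), "extrinsics" (4x4, takes a point from camera to world coordinates); the wrist camera has in their place "hand_eye" (4x4, takes a point from camera to tool coordinates, whose origin is the TCP and whose axes are the flange's). Camera axes: x right, y up, looking along -z (the intrinsics and any distortion apply to the point x, -y, -z); pixel columns grow to the right and rows downward; lengths in m; the calibration is good to about 2 mm. A picture is of the moment at which its call begins: read the wrist's pose just before it. camera_params takes no time and is no camera call.
- sign_off(): hands the job in; it is judged then, once.
The state is a dict: "t": time; "q": joint angles; "qd": joint speeds; "tau": joint torques, N m; "tcp_pos": TCP position; "tool_rot": TCP orientation; "force": force on the tool from outside, world axes, zero at the start; "ft_torque": the same for the moment, N m; "finger_gap": opening from 0.0 (shut) to 1.0 (fully open); "gripper_force": force on a finger pad.
Only numpy, scipy, OpenCV 4.12 (cv2) and the standard library are available. Lean on these libraries where they do the work, as an engineer would, in place of code of your own. Each camera call takes 0.05 s, during which the arm holds its last target. There are 200 camera calls.

## Working session

There is one attempt and no reset: what is moved stays moved. The work goes in short steps, Python scripts to look and compute and a shell command to move; the robot and the scene stay as the last step left them, time stands still between calls to the robot, and variables do not carry over. Pictures are saved under pics/ and viewed, at most 10 in all, crops included, and the job is handed in when it is done.

```bash
ls; mkdir -p pics
python3 - <<'E'
from station import *
import cv2,numpy as np
s=sense();print({k:np.round(v,3) for k,v in s.items()})
ims=[]
for n in["top","side"]:
    p,d=snapshot(n);np.savez(f"{n}.npz",p=p,d=d);cv2.imwrite(f"pics/{n}0.png",p[:,:,::-1]);c=camera_params(n);print(n,{k:np.round(v,3) for k,v in c.items()})
E
```

```text
pics
{'t': np.float64(0.0), 'q': array([ 1.014,  0.528,  1.434, -0.   ,  1.181, -0.178]), 'qd': array([ 0.   , -0.001,  0.001,  0.001, -0.001, -0.001]), 'tau': array([-1.0000e-03, -4.4235e+01, -1.7802e+01, -0.0000e+00,  8.0000e-03,
        0.0000e+00]), 'tcp_pos': array([0.231, 0.58 , 0.23 ]), 'tool_rot': array([ 0.188,  0.982, -0.001, -0.   ]), 'force': array([-0.668,  0.092,  0.029]), 'ft_torque': array([-0.033, -0.03 ,  0.005]), 'gripper_force': np.float64(0.0), 'finger_gap': np.float64(1.003)}
top {'mtx': array([[407.92 ,   0.   , 255.979],
       [  0.   , 407.92 , 195.457],
       [  0.   ,   0.   ,   1.   ]]), 'extrinsics': array([[ 0.026,  0.996, -0.082,  0.52 ],
       [-1.   ,  0.024, -0.015,  0.052],
       [-0.013,  0.082,  0.997,  1.255],
       [ 0.   ,  0.   ,  0.   ,  1.   ]])}
side {'mtx': array([[407.561,   0.   , 256.291],
       [  0.   , 407.561, 187.218],
       [  0.   ,   0.   ,   1.   ]]), 'extrinsics': array([[-0.996,  0.06 , -0.066,  0.516],
       [-0.089, -0.579,  0.81 ,  0.898],
       [ 0.011,  0.813,  0.582,  0.749],
       [ 0.   ,  0.   ,  0.   ,  1.   ]])}
```

View pics/top0.png

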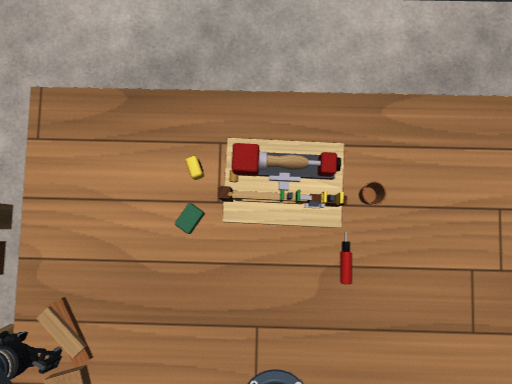

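View pics/side0.png

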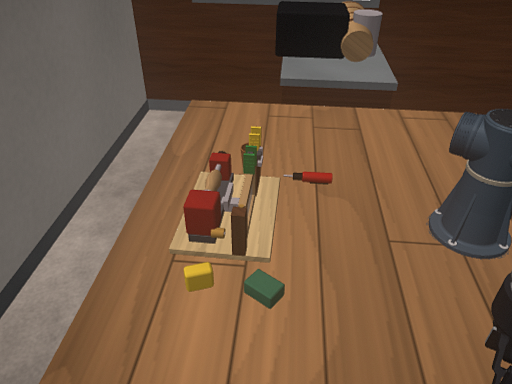

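The top view shows the gate running left to right at row ~196. The green paddles are at about (282,196) and (298,196), the yellow ones at (325,197) and (341,197), the hinge post at about (226,193), and the carver at (346,262). I'll measure these by colour masks and rays.

```bash
cat > h.py <<'E'
import numpy as np,cv2
from station import *
def ray(n,uv,z):
    c=camera_params(n);K=c["mtx"];T=c["extrinsics"]
    d=np.array([(uv[0]-K[0,2])/K[0,0],-(uv[1]-K[1,2])/K[1,1],-1.]);d=T[:3,:3]@d;o=T[:3,3]
    return o+d*(z-o[2])/d[2]
def blobs(p,lo,hi,roi,smin=120,vmin=50,amin=6):
    x0,y0,x1,y1=roi;h=cv2.cvtColor(p,cv2.COLOR_RGB2HSV)
    m=np.zeros(h.shape[:2],np.uint8);m[y0:y1,x0:x1]=cv2.inRange(h,(lo,smin,vmin),(hi,255,255))[y0:y1,x0:x1]
    k,l,st,ce=cv2.connectedComponentsWithStats(m)
    return [(st[i],ce[i]) for i in range(1,k) if st[i][4]>=amin]
E
python3 - <<'E'
from h import *
f=np.load("top.npz");p,d=f["p"],f["d"]
for nm,lo,hi,roi in[("green",45,90,(260,175,320,215)),("yellow",22,33,(310,180,350,215))]:
    for st,ce in blobs(p,lo,hi,roi,150):
        print(nm,st,ce.round(1),ray("top",ce,.205).round(4),d[int(ce[1]),int(ce[0])])
cv2.imwrite("pics/c1.png",cv2.resize(p[130:240,210:360,::-1],None,fx=5,fy=5,interpolation=cv2.INTER_CUBIC))
for nm,uv,z in[("basecorners",(227,138),.02),("",(344,143),.02),("",(342,227),.02),("",(223,222),.02),("carver",(346,233),.0),("",(346,285),.0)]:print(nm,ray("top",uv,z).round(3))
E
```

```text
green [281 189   2  11  21] [281.5 194.2] [0.6108 0.0018 0.205 ] 1.0452572
green [297 190   3  11  30] [298.  194.9] [ 0.6101 -0.0406  0.205 ] 1.0458616
yellow [321 191   6  12  65] [323.6 196.9] [ 0.6067 -0.1068  0.205 ] 1.0472894
yellow [337 192   7  13  73] [339.7 197.8] [ 0.6051 -0.1481  0.205 ] 1.0500236
basecorners [0.796 0.164 0.02 ]
 [ 0.789 -0.195  0.02 ]
 [ 0.532 -0.191  0.02 ]
 [0.538 0.168 0.02 ]
carver [ 0.514 -0.207  0.   ]
 [ 0.358 -0.208  0.   ]
```

View pics/c1.png

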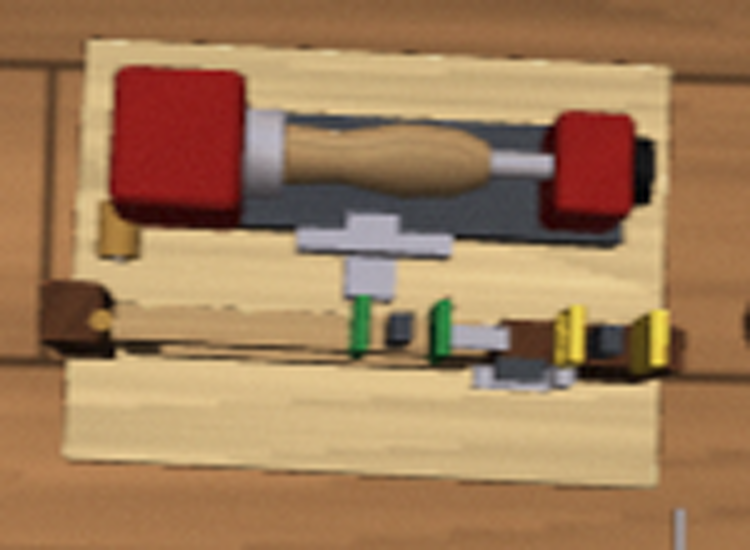

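The paddle pairs resolve to yellow at about (0.606, -0.128) and green at about (0.610, -0.020), with yaw around -0.02 rad. Next I'll rise, turn the tool along the gate and go above the catches for a wrist look.

```bash
python3 -m handwheel '[[[0,0,-1,-0.86],[0,0,-1,-0.86],[0,0,-1,-0.86],[0,0,-1,-0.86],[-1,-1,0,0],[-1,-1,0,0],[-1,-1,0,0],[-1,-1,0,0],[-1,-1,0,0],[-1,-1,0,0],[-1,-1,0,0],[-1,-1,0,0],[-1,-1,0,0],[-1,-1,0,0],[-1,-1,0,0],[-1,-1,0,0],[-1,-1,0,0],[-1,-1,0,0],[-1,-1,0,0],[0,-1,0,0]]]' 85
python3 -m handwheel '[[[0,-1,0,0],[0,-1,0,0],[0,-1,0,0],[0,-1,0,0],[0,-1,0,0],[0,-1,0,0],[0,-1,0,0],[0,-1,0,0],[0,-1,0,0],[0,-1,0,0],[0,0,0,0],[0,0,0,0]]]'
python3 - <<'E'
from h import *
s=sense();p,d=snapshot("wrist");cv2.imwrite("pics/w1.png",p[:,:,::-1])
np.savez("w1.npz",p=p,d=d,pos=s["tcp_pos"],rot=s["tool_rot"]);print(s["tcp_pos"],s["tool_rot"],s["q"],{k:np.round(v,3) for k,v in camera_params("wrist").items()})
E
```

```text
t: 2.6
tcp_pos: [0.6, 0.1725, 0.3302]
tool_rot: [0.01, 1.0, -0.0, -0.0]
force: [-0.5, 0.0, 0.4]
finger_gap: 0.998
gripper_force: 0.0
t: 4.1
tcp_pos: [0.5937, -0.0755, 0.331]
tool_rot: [0.009, 1.0, 0.0, -0.0]
force: [0.9, 0.5, 1.0]
finger_gap: 0.991
gripper_force: 0.0
[ 0.5936707  -0.07548352  0.33095967] [ 9.30082817e-03  9.99956538e-01  4.74815027e-04 -4.36937898e-04] [-3.13353058e-01  3.96013885e-01  1.37309033e+00  6.57178298e-04
  1.37360659e+00 -1.86567657e+00] {'mtx': array([[322.345,   0.   , 256.578],
       [  0.   , 322.345, 193.813],
       [  0.   ,   0.   ,   1.   ]]), 'hand_eye': array([[ 0.   ,  0.948,  0.318,  0.082],
       [ 1.   , -0.   ,  0.001, -0.001],
       [ 0.001,  0.318, -0.948, -0.143],
       [ 0.   ,  0.   ,  0.   ,  1.   ]])}
```

View pics/w1.png

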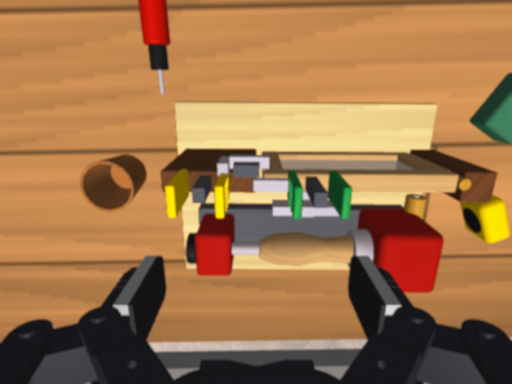

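The wrist view shows the yellow paddles at about (177,193) and (221,195), the green ones at (295,193) and (340,193), and the hinge screw at (464,185). I'll back-project with depth.

```bash
cat >> h.py <<'E'
from scipy.spatial.transform import Rotation as R
def cloud(p,d,pos,rot):
    c=camera_params("wrist");K=c["mtx"];H=c["hand_eye"]
    v,u=np.mgrid[:d.shape[0],:d.shape[1]]
    P=np.stack([(u-K[0,2])/K[0,0]*d,-(v-K[1,2])/K[1,1]*d,-d],-1)
    P=P@H[:3,:3].T+H[:3,3]
    return P@R.from_quat(rot).as_matrix().T+pos
E
python3 - <<'E'
from h import *
f=np.load("w1.npz");p,d=f["p"],f["d"];W=cloud(p,d,f["pos"],f["rot"])
h=cv2.cvtColor(p,cv2.COLOR_RGB2HSV)
for nm,lo,hi,roi in[("green",45,90,(280,160,360,225)),("yellow",22,33,(160,160,235,225))]:
    m=cv2.inRange(h,(lo,150,50),(hi,255,255))
    k,l,st,ce=cv2.connectedComponentsWithStats(m)
    for i in range(1,k):
        if st[i][4]<60 or not(roi[0]<ce[i][0]<roi[2] and roi[1]<ce[i][1]<roi[3]):continue
        Q=W[(l==i)&(d>0)];T=Q[(Q[:,2]>.207)&(Q[:,2]<.222)]
        print(nm,st[i],ce[i].round(1),"zrange",np.percentile(Q[:,2],[2,98]).round(4),"top n",len(T),T.mean(0).round(4),np.percentile(T,[3,97],axis=0).round(4).tolist())
print("screw",W[185,464].round(4))
# base front edge points
for u in(200,300,410):
    col=W[:,u];
    print(u,[ (v,W[v,u].round(3).tolist()) for v in(103,108,130)][:3])
E
```

```text
green [289 172  13  46 449] [294.9 195.3] zrange [0.1704 0.2144] top n 282 [ 0.6063 -0.0424  0.2127] [[0.5934, -0.0456, 0.2081], [0.6204, -0.0388, 0.2144]]
green [329 172  22  47 674] [339.9 194.6] zrange [0.1657 0.2144] top n 304 [ 0.6078 -0.0009  0.2125] [[0.5943, -0.0038, 0.208], [0.6214, 0.0028, 0.2145]]
yellow [165 169  24  49 799] [176.4 192.4] zrange [0.1578 0.2145] top n 345 [ 0.6036 -0.1506  0.2126] [[0.5901, -0.1549, 0.2083], [0.6178, -0.1473, 0.2147]]
yellow [214 174  15  45 552] [221.3 196.1] zrange [0.0588 0.2145] top n 324 [ 0.6049 -0.1091  0.2128] [[0.5912, -0.1132, 0.2083], [0.6191, -0.1055, 0.2146]]
screw [0.6136 0.1385 0.1535]
200 [(103, [0.532, -0.152, 0.02]), (108, [0.539, -0.153, 0.021]), (130, [0.569, -0.155, 0.02])]
300 [(103, [0.535, -0.017, 0.022]), (108, [0.542, -0.017, 0.02]), (130, [0.571, -0.016, 0.021])]
410 [(103, [0.538, 0.134, 0.017]), (108, [0.544, 0.134, 0.019]), (130, [0.574, 0.136, 0.022])]
```

```bash
python3 -m handwheel '[[[-0.2,-0.8,0,0],[-0.2,-0.8,0,0],[-0.06,-0.57,0,0],[0,0,1,0],[0,0,1,0],[0,0,1,0],[0,0,1,0],[0,0,0,0],[0,0,0,0]]]'
```

```text
t: 5.28
tcp_pos: [0.6051, -0.1314, 0.2321]
tool_rot: [0.01, 1.0, -0.0, 0.001]
force: [-0.6, -0.9, 0.9]
finger_gap: 0.996
gripper_force: 0.0
```

```bash
python3 -m handwheel '[[[0,0.05,0.8,0],[0,0,0.8,0],[0,0,0.55,0],[0,0,0,0],[0,0,0,0]]]'
python3 -m handwheel '[[[0,0,0,0],[0,0,0,0],[0,0,0,0],[0,0,0,0],[0,0,0,0],[0,0,0,0],[0,0,0,0],[0,0,0,0]]]' 20 40
```

```text
t: 5.9
tcp_pos: [0.6052, -0.1297, 0.1785]
tool_rot: [0.009, 1.0, -0.0, 0.001]
force: [0.4, -1.0, -0.9]
finger_gap: 1.0
gripper_force: 0.0
t: 6.9
tcp_pos: [0.605, -0.1292, 0.1791]
tool_rot: [0.01, 1.0, 0.0, 0.001]
force: [-0.4, 1.1, 7.0]
finger_gap: 0.323
gripper_force: 42.1
```

```bash
python3 -m handwheel '[[[0,0,0,0],[0,0,0,0],[0,0,0,0],[0,0,0,0],[0,0,-0.75,0],[0,0,-0.75,0],[0,0,-0.75,0],[0,0,-0.75,0],[0,0.9,0,0],[0,0.9,0,0],[0,0.9,0,0],[0,0.9,0,0],[0,0.7,0,0],[0,0,0,0],[0,0,0,0]]]' 85
python3 - <<'E'
from h import *
s=sense();p,d=snapshot("wrist");cv2.imwrite("pics/w2.png",p[:,:,::-1])
W=cloud(p,d,s["tcp_pos"],s["tool_rot"]);print(s["tcp_pos"],s["tool_rot"])
h=cv2.cvtColor(p,cv2.COLOR_RGB2HSV)
for nm,lo,hi in[("green",45,90),("yellow",22,33)]:
    m=cv2.inRange(h,(lo,150,50),(hi,255,255));k,l,st,ce=cv2.connectedComponentsWithStats(m)
    for i in range(1,k):
        Q=W[(l==i)&(d>0)];T=Q[(Q[:,2]>.207)&(Q[:,2]<.222)]
        if len(T)>40:print(nm,st[i],T.mean(0).round(4),np.percentile(T,[3,97],axis=0).round(4).tolist())
E
```

```text
t: 8.78
tcp_pos: [0.6066, -0.0222, 0.2526]
tool_rot: [0.009, 1.0, -0.0, 0.0]
force: [-0.2, -0.2, -0.6]
finger_gap: 0.997
gripper_force: 0.0
[ 0.60663383 -0.02219285  0.25256215] [ 9.23936379e-03  9.99957269e-01 -2.92911228e-04  8.69940795e-05]
green [222 181  16  68 827] [ 0.6064 -0.0409  0.213 ] [[0.5931, -0.0446, 0.2099], [0.621, -0.0375, 0.2145]]
green [284 182  18  67 899] [ 6.074e-01 -1.000e-04  2.128e-01] [[0.5943, -0.0034, 0.2087], [0.6217, 0.0036, 0.2143]]
yellow [  57  178   84   71 3863] [ 0.6041 -0.1292  0.2123] [[0.5907, -0.1439, 0.2076], [0.6187, -0.1152, 0.2145]]
```

View pics/w2.png

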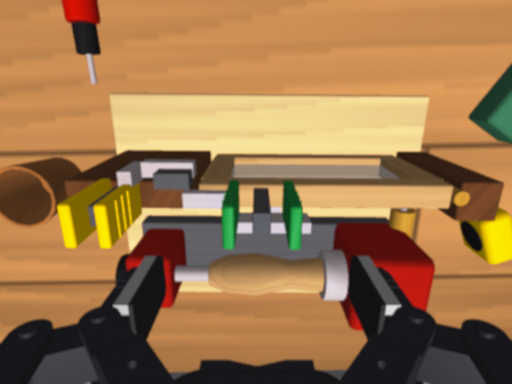

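The yellow paddles, at about (87,213) and (120,213), are squeezed together with a span of about 29 mm. The green pair, at (231,214) and (292,214), is centred under the gripper. I'll go down and squeeze it.

```bash
python3 -m handwheel '[[[0,0.05,0.8,0],[0,0,0.8,0],[0,0,0.8,0],[0,0,0.57,0],[0,0,0,0],[0,0,0,0]]]'
python3 -m handwheel '[[[0,0,0,0],[0,0,0,0],[0,0,0,0],[0,0,0,0],[0,0,0,0],[0,0,0,0],[0,0,0,0],[0,0,0,0]]]' 20 60
python3 - <<'E'
# plan: pull along an arc r=160 by small steps: tool x per step, turn (units)
import numpy as np
for deg in(3,4,5):
    a=np.radians(deg);print(deg,"x",.16*np.sin(a)/.025,"y",.16*(1-np.cos(a))/.025,"turn",deg/6)
E
```

```text
t: 9.57
tcp_pos: [0.6071, -0.0211, 0.179]
tool_rot: [0.009, 1.0, -0.0, 0.001]
force: [-0.6, -0.7, 0.8]
finger_gap: 0.995
gripper_force: 0.0
t: 10.58
tcp_pos: [0.6074, -0.0191, 0.181]
tool_rot: [0.009, 1.0, 0.001, 0.002]
force: [-2.4, 4.5, 11.0]
finger_gap: 0.305
gripper_force: 60.5
3 x 0.33495011995484053 y 0.008770977570727468 turn 0.5
4 x 0.44644143196240194 y 0.015590078337125135 turn 0.6666666666666666
5 x 0.5577967535850122 y 0.02435393221282851 turn 0.8333333333333334
```

```bash
python3 -m handwheel '[[[0.33,0.01,0,0.5],[0.33,0.01,0,0.5],[0.33,0.01,0,0.5],[0.33,0.01,0,0.5],[0.33,0.01,0,0.5],[0,0,0,0]]]' 20 70
cat > st.py <<'E'
from h import *
s=sense();M=R.from_quat(s["tool_rot"]).as_matrix();y=M[:,1]
G=np.array([.6071,-.0207]);yaw=-.025;H=G+.16*np.array([-np.sin(yaw),np.cos(yaw)])
v=H-s["tcp_pos"][:2];a=np.arctan2(v[0],v[1])+yaw
print("gate~deg",np.degrees(a).round(1),"r",np.linalg.norm(v).round(4),"tool deg",np.degrees(np.arctan2(y[0],y[1])+yaw).round(1),"F tool",(M.T@s["force"]).round(1),"z",s["tcp_pos"][2],"tq",s["ft_torque"].round(2))
E
python3 st.py
```

```text
t: 11.32
tcp_pos: [0.5678, -0.0127, 0.1812]
tool_rot: [0.139, 0.99, 0.001, 0.003]
force: [1.8, 6.3, 9.5]
finger_gap: 0.293
gripper_force: 69.7
gate~deg 14.5 r 0.158 tool deg 14.6 F tool [-0.1  6.5 -9.5] z 0.18115965768792996 tq [0.6  0.06 0.28]
```

```bash
python3 -m handwheel '[[[0.33,0.02,0,0.5],[0.33,0.02,0,0.5],[0.33,0.02,0,0.5],[0.33,0.02,0,0.5],[0.33,0.02,0,0.5],[0.33,0.01,0,0.5],[0.33,0.01,0,0.5],[0,0,0,0]]]'; python3 st.py
```

```text
t: 12.32
tcp_pos: [0.5166, 0.013, 0.1811]
tool_rot: [0.317, 0.949, 0.0, 0.003]
force: [0.1, 1.9, 11.7]
finger_gap: 0.295
gripper_force: 69.7
gate~deg 35.4 r 0.1577 tool deg 35.5 F tool [  1.    1.6 -11.8] z 0.18110977839984727 tq [0.06 0.36 0.41]
```

```bash
python3 -m handwheel '[[[0.33,0.01,0,0.5],[0.33,0.01,0,0.5],[0.33,0.01,0,0.5],[0.33,0.01,0,0.5],[0.33,0.01,0,0.5],[0.33,0.01,0,0.5],[0.33,0.01,0,0.5],[0,0,0,0]]]'; python3 st.py
```

```text
t: 13.32
tcp_pos: [0.4777, 0.0555, 0.1811]
tool_rot: [0.484, 0.875, 0.0, 0.002]
force: [-0.8, 2.0, 15.4]
finger_gap: 0.294
gripper_force: 70.7
gate~deg 56.4 r 0.1575 tool deg 56.4 F tool [  2.1   0.4 -15.4] z 0.18108291360674678 tq [-0.11  0.78  0.61]
```

Run:
```python
from h import *
a,_=snapshot("top");b,_=snapshot("wrist")
o=np.hstack([cv2.resize(a[130:290,180:360],(450,400)),cv2.resize(b,(350,400))]);cv2.imwrite("pics/m1.png",o[:,:,::-1])
```

```text
(no output)
```

View pics/m1.png

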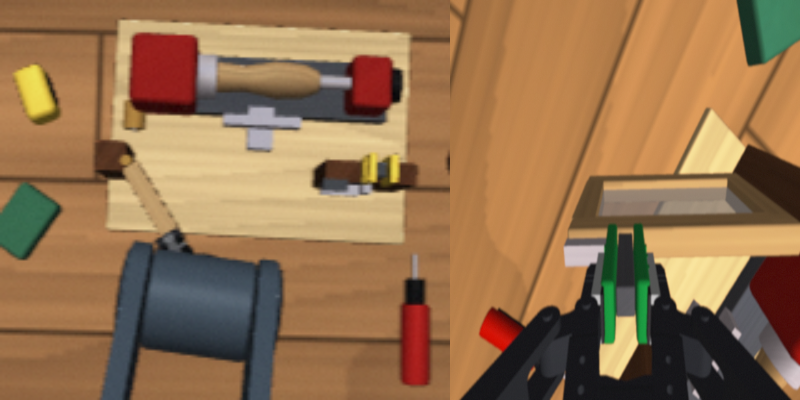

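The gate has come along: in the left half it runs from (125,160) to (175,240), about 60° open, and the gripper holds the squeezed green paddles at (628,285). I'll carry on to about 80°.

```bash
python3 -m handwheel '[[[0.33,0.01,-0.02,0.5],[0.33,0.01,-0.02,0.5],[0.33,0.01,0,0.5],[0.33,0.01,0,0.5],[0.33,0.01,0,0.5],[0.33,0.01,0,0.5],[0.33,0.01,0,0.5],[0.33,0.01,0,0.5],[0,0,0,0],[0,0,0,0],[0,0,0,0],[0,0,0,0],[0,0,0,0],[0,0,0,0]]]'; python3 st.py
python3 - <<'E'
from h import *
a,_=snapshot("top");b,_=snapshot("wrist")
o=np.hstack([cv2.resize(a[130:290,180:360],(450,400)),cv2.resize(b,(350,400))]);cv2.imwrite("pics/m2.png",o[:,:,::-1])
E
```

```text
t: 15.18
tcp_pos: [0.4548, 0.1173, 0.1811]
tool_rot: [0.655, 0.756, 0.0, 0.001]
force: [-1.5, 2.0, 11.8]
finger_gap: 0.295
gripper_force: 69.8
gate~deg 80.6 r 0.1578 tool deg 80.4 F tool [  2.1  -1.2 -11.8] z 0.1811437662439454 tq [0.15 0.79 0.63]
```

View pics/m2.png

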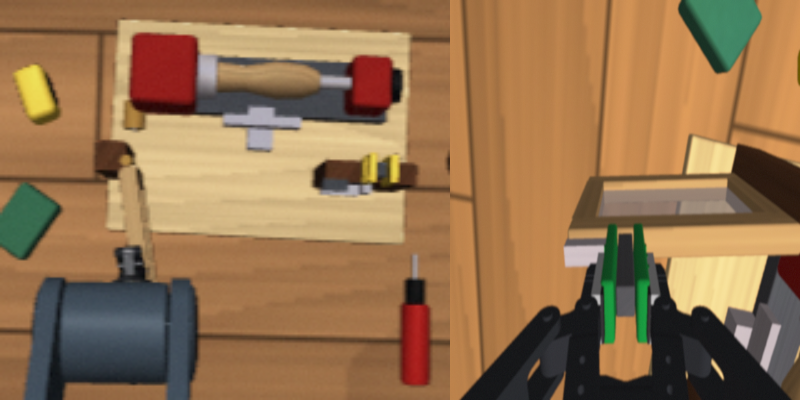

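The gate stands at about 80°, running from (125,160) to (145,275) in the left half. The green catch is still squeezed at (628,285), the yellow one is still in at (380,170), and the bystanders have not moved. I'll hand the job in.

```bash
python3 -c "
from station import *
print(sign_off())"
```

```text
the job is handed in; nothing more can be done
None
```

I handed the job in with the gate held still at about 80° by my pose estimate, the green catch gripped and squeezed, the yellow catch in, and the bystanders where they were in the last picture; the hand-in returned no verdict.

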